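Weigh the walnut and bring the weighing pan round to the bowl

TASK

Pick up the hand scoop that lies in the baking tray, scoop up the walnut with it (do not touch the walnut with the fingers), roll it into the pan of the kitchen scale, and lay the scoop back flat in the tray. Once the walnut lies still on the scale, lift the pan off the scale by its handle, turn it a quarter turn clockwise as seen from above so that its pouring lip comes over the mixing bowl, and finish while holding it there in the air, still and level, clear above the bowl, with the walnut lying in the middle of the pan, ready to be tipped in. Do not spill the walnut or tip the pan, and leave the bowl, the mug and the lemon where they are.

Things in the scene. Friction and masses are not known exactly. Their poses are not given: they have to be found in the camera images.
- walnut: walnut in its shell, light brown, almost a ball 34 mm across, 24 to 39 g; it rolls, and stays put on slopes below 0.1 to 0.15 rad. It starts loose on the tray's floor. Origin on its surface; it turns with the nut, so use walnut_centre
- walnut_centre (a point): centre of the walnut
- tray: dark baking tray 260 x 140 mm, rim 22 mm high, sheet 3 mm thick (inside 254 x 134 mm), standing on the worktop before the robot; it stays put. Origin: centre of its underside; x along its length, pointing to the robot's left. The scoop lies in its -x half (grip sticking out over the rim), the walnut in its +x half
- scoop: hand scoop of aluminium, 120 g, with a straight black grip, lying on its flat bottom in the tray, open lip towards the walnut. Trough 85 mm long, 72 mm wide, 36 mm deep, sheet 2.4 mm (1.2 mm at the lip), open in front. Origin: underside of the trough; x points to the lip, z up; lip at x = 45 mm, closed back at x = -42 mm, handle to -x
- scoop_grip (a point): middle of the scoop's black grip: a bar 90 mm long along x, 18 mm wide, 16 mm high, 107 mm behind the origin and 55 mm above the underside. Axes as the scoop's
- scoop_lip (a point): middle of the scoop's lip edge, at its underside, 45 mm before the origin
- scoop_floor (a point): on the scoop's inner floor, 5 mm behind the origin, 2.4 mm above the underside
- scale: white spring kitchen scale with a round dial in front, 150 x 150 mm, case 58 mm high; it stands left of the tray and stays put. Origin: centre of its underside; x points away from the dial. Its black sprung platform (98 mm wide) sinks up to 10 mm under load. Wall cupboards hang behind it, 0.47 m above the worktop from x = 0.6 m on, with handles: keep the arm low and close in
- scale_seat (a point): centre of the shallow round recess (5 mm deep, 78 mm wide) in the scale's platform where the pan's foot stands when unloaded, 74 mm above the worktop
- pan: round dished steel weighing pan, 220 g, 144 mm across, 34 mm high, pouring lip on one side, black handle on the other. Its foot (72 mm wide, 6 mm high) stands loose in the scale's recess and lifts straight off. Floor flat within 18 mm of the middle, then rising at 16 degrees. Origin: centre of the foot's underside; x points to the lip (at the start to the robot's left, the scale's y), z up
- pan_centre (a point): centre of the pan, 25.5 mm above its underside: where the walnut's centre is when it lies in the middle
- pan_lip (a point): tip of the pan's pouring lip, 88 mm from its centre along x, 25 mm above its underside
- pan_grip (a point): middle of the pan's black handle: a bar 88 mm long along x, 16 mm wide, 14 mm high, 130 mm from the pan's centre along -x, 31 mm above its underside. Axes as the pan's
- bowl: white round mixing bowl, 160 mm across, 70 mm high, loose, behind the tray. Origin: centre of its underside
- mug_b: striped mug 88 mm high, behind the tray to the right; leave it. Origin: its underside
- lemon: yellow lemon, 78 x 55 mm, right of the bowl; leave it. Origin: its underside

How it is judged:
On the way, in this order (a step that is already met when the one before it is completed fails the run):
1. the walnut is carried in the scoop, clear of the tray (height (world z) of walnut_centre above 0.06 m and distance between walnut_centre and scoop_floor below 0.045 m and contact force between walnut and tray below 0.02 N), for 0.2 s.
2. the walnut lies at rest in the pan, the pan in its seat on the scale, and the scoop lies let go in the tray (distance between walnut_centre and pan_centre below 0.04 m and linear speed of walnut below 0.03 m/s and horizontal distance between pan and scale_seat below 0.006 m and distance between pan and scale_seat below 0.014 m and contact force between scoop and walnut below 0.02 N and contact force between scoop and pan below 0.02 N and height (world z) of scoop below 0.012 m and angle between scoop's own z axis and vertical below 0.15 rad and horizontal distance between scoop and tray below 0.1 m and contact force between the fingers and scoop below 0.02 N), for 0.3 s.
At the end, for the whole second after the job is handed in: Pan held by its handle (TCP within 55 mm), underside 78-280 mm up, clear of scale, bowl and scoop, tilt < 0.12 rad, still; its x along the scale's x within 0.3 rad; lip within 65 mm of the bowl's centre; walnut within 27 mm of pan_centre, still; scoop in the tray; bowl unmoved (20 mm) (angle between the x axis of pan and the x axis of scale, either way round below 0.3 rad and x of pan_lip in the frame of scale above 0 m and x of bowl in the frame of pan above 0.05 m and horizontal distance between pan_lip and bowl below 0.065 m and height (world z) of pan between 0.078 and 0.28 m and angle between pan's own z axis and vertical below 0.12 rad and distance between walnut_centre and pan_centre below 0.027 m and linear speed of pan below 0.03 m/s and linear speed of walnut below 0.04 m/s and contact force between the fingers and pan above 1 N and contact force between pan and bowl below 0.02 N and contact force between pan and scale below 0.02 N and contact force between pan and scoop below 0.02 N and distance of bowl from where it was at the start of the episode below 0.02 m and height (world z) of scoop below 0.012 m and angle between scoop's own z axis and vertical below 0.15 rad and horizontal distance between scoop and tray below 0.1 m and distance between the grasp point and pan_grip below 0.055 m); the arm keeps its last pose, push and grip.
It fails at once if the fingers touch the walnut (contact force between the fingers and walnut above 0.3 N).
It fails at once if the walnut is spilt onto the worktop, the case of the scale or into the bowl (contact force between walnut and bowl above 0.02 N or height (world z) of walnut_centre below 0.0185 m or contact force between walnut and scale above 0.02 N).
It fails at once if the pan is tipped (angle between pan's own z axis and vertical above 0.3 rad).
It fails at once if the bowl, the mug or the lemon is disturbed (distance of any of bowl, mug_b, lemon from where it was at the start of the episode above 0.03 m).
It also fails if it takes over 61 s, if anything falls off the work surface, if the arm or the gripper's body presses on something with over 40 N, if the wrist force passes 120 N, or if a joint passes its speed limit or range.

ROBOT

A 6-joint arm with a two-finger parallel gripper is mounted at the origin on a cart in front of the work surface, level with it; the furniture and walls round the work are solid. World frame = base frame: x ahead of the robot, y to its left, z up, the work surface at z = 0. Lengths are in m, angles in rad, forces in N, time in s.
With the tool pointing down it reaches from about 0.275 to 0.825 m from the base axis. Payload 4.9 kg.
Tool frame: the origin (TCP) lies between the finger pads, 19 mm behind the fingertips; this is the grasp point; z points along the fingers, y is the direction in which the jaws open and shut (so a half turn about z gives the same grasp; the last joint's range is limited). The gripper opens to 85 mm and grips with 20 to 120 N. Pads are 22 mm wide; open, the fingers measure 114 mm over their backs; the gripper's body (76 mm by 85 mm) begins 54 mm behind the grasp point. The pads swing forward as they close: fully open they stand 13 mm farther back than shut.
Start: joints at [1.091, 0.326, -0.193, 1.052, 0, 1.437], TCP at [0.186, 0.517, 0.25] pointing down, gripper open.
Joint ranges: [-2.65, 2.65], [-0.97, 1.79], [-1.3, 1.35], [-1.93, 2.1], [-1.47, 1.37], [-3.14, 3.14]. Speed limits (rad/s): [2.57, 2.57, 3.14, 3.14, 3.14, 3.14].

INTERFACE

Orientations are given as a 3x3 rotation matrix whose columns are the frame's x, y, z axes.
In Python, from cell import manip gives the robot as it stands.
- The arm moves only by the shell command python3 -m handwheel 'ROWS'. ROWS is JSON, a list of rows, each a list of 3 entries, a list of its own where there are three numbers: the closure in counts, from 0 (fully open) to 255 (shut), then the shift along the world's x, y, z in mm, then the turn about the world's z in rad. A call has 1 to 12 rows; each row is the pose to reach, as a shift and turn from the pose commanded when the call began; what a row does not reach only later rows make up. A row lasts 1/12 s, in which the tool goes at most 41.7 mm and 7.16 degrees, less where a joint would pass 70% of its speed; a pose out of reach is approached as far as the arm can. A call with a gripper value outside its range is refused whole. The fingers move at their own pace and stop on an object; the grip force is fixed at half the most. Time passes only in rows, so rows that repeat a pose let the fingers close. It gives the time, the measured TCP pose, the force and the opening at its end, in the units of the state.
- manip.state(): the state, without advancing time (a new reading comes with each control period).
- manip.capture(name): name is "scene" or "top" or "wrist"; returns the picture (384x512x3 uint8, blue, green, red); there is no depth.
- manip.camera_model(name): a dict with "fx", "fy", "cx", "cy" (pixels), "k1" (the pictures are not rectified: a ray, as slopes to the right and down, at radius r is drawn at 1 + k1 r^2 times it, then the intrinsics apply), "R" (3x3) and "t" (3): a world point X has camera coordinates R X + t. Camera axes: x right, y down, z forward; pixel columns grow to the right and rows downward; lengths in m; the calibration is good to about 2 mm. A picture is of the moment at which its call begins: read the wrist's pose just before it. camera_model takes no time and is no camera call; for the wrist camera it gives the pose at the moment of the call.
- manip.close_job(): hands the job in, once; it reports no verdict.
The state is a dict: "clock": time; "q": joint angles; "joint_velocities": joint speeds; "joint_efforts": joint torques, N m; "ee_pos": TCP position; "orientation": TCP orientation; "wrist_force": force on the tool from outside, world axes, zero at the start; "torque": the same for the moment, N m; "finger_gap": finger opening in m.
Only numpy, scipy, OpenCV 4.12 (cv2) and the standard library are available. Lean on these libraries where they do the work, as an engineer would, in place of code of your own. Each camera call takes 0.05 s, during which the arm holds its last target. There are 200 camera calls.

## Working session

There is one attempt and no reset: what is moved stays moved. The work goes in short steps, Python scripts to look and compute and a shell command to move; the robot and the scene stay as the last step left them, time stands still between calls to the robot, and variables do not carry over. Pictures are saved under pics/ and viewed, and the job is handed in when it is done.

```bash
ls; mkdir -p pics; python3 - <<'E'
from cell import manip
import cv2
for n in("scene","top","wrist"):
    m=manip.camera_model(n); cv2.imwrite(f"pics/{n}0.png",manip.capture(n)); print(n,m)
s=manip.state();print(s['clock'],s['ee_pos'],s['orientation'],s['wrist_force'],s['finger_gap'])
E
```

```text
pics
scene {'fx': 435.3130475202033, 'fy': 435.3130475202033, 'cx': 251.60160191160773, 'cy': 190.37079295315755, 'k1': -0.11248406704936485, 'R': array([[ 9.54786394e-01, -2.97291400e-01, -8.74922376e-04],
       [-2.31168669e-01, -7.40568520e-01, -6.30966967e-01],
       [ 1.86933113e-01,  6.02640930e-01, -7.75809204e-01]]), 't': array([-0.50125999,  0.22098731,  1.36522488])}
top {'fx': 347.18074004627033, 'fy': 347.18074004627033, 'cx': 254.3211006847344, 'cy': 192.85506169729774, 'k1': 0.010452542070636103, 'R': array([[ 1.00698944e-02, -9.99949179e-01,  4.86291725e-04],
       [-9.86948734e-01, -1.00171368e-02, -1.60722912e-01],
       [ 1.60719615e-01,  1.13851774e-03, -9.86999447e-01]]), 't': array([0.05168589, 0.56520001, 0.97506108])}
wrist {'fx': 305.2506241203147, 'fy': 305.2506241203147, 'cx': 253.10602703327413, 'cy': 188.791381582565, 'k1': 0.01860143364993872, 'R': array([[ 0.33931846,  0.94066958, -0.00193067],
       [ 0.88945267, -0.32017412,  0.32613262],
       [ 0.30616488, -0.11238006, -0.94532206]]), 't': array([-0.54908438, -0.04299613,  0.38085085])}
0.15 [0.18621278 0.51707499 0.24937693] [[-9.40808225e-01  3.38938780e-01 -6.22274958e-04]
 [ 3.38939301e-01  9.40807501e-01 -1.18164800e-03]
 [ 1.84934616e-04 -1.32261760e-03 -9.99999108e-01]] [ 0.00349938 -0.21250593  0.65072994] 0.08527282672184479
```

View pics/scene0.png

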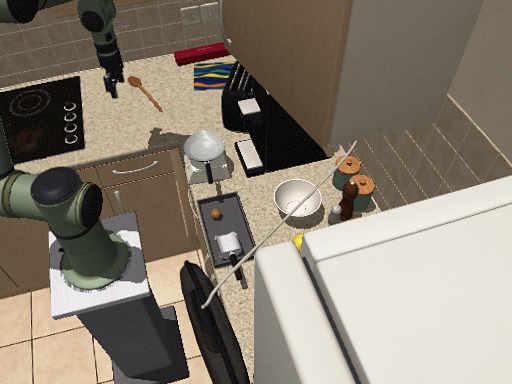

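View pics/top0.png

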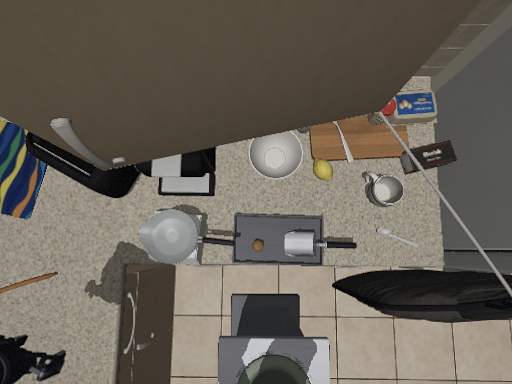

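View pics/wrist0.png

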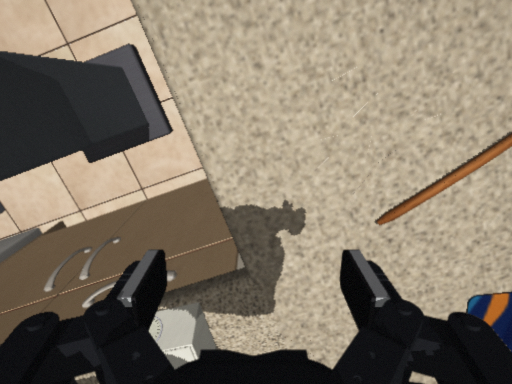

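```bash
cat > h.py <<'E'
import numpy as np,cv2
from cell import manip
def ray(n,px,m=None):
    m=m or manip.camera_model(n)
    p=np.array([(px[0]-m['cx'])/m['fx'],(px[1]-m['cy'])/m['fy']]); u=p.copy()
    for _ in range(10): u=p/(1+m['k1']*(u@u))
    R=m['R']; return -R.T@m['t'], R.T@np.array([u[0],u[1],1])
def at(n,px,z,m=None):
    o,d=ray(n,px,m); return np.round(o+d*(z-o[2])/d[2],4)
def proj(n,X,m=None):
    m=m or manip.camera_model(n); c=m['R']@np.array(X)+m['t']; u=c[:2]/c[2]; u=u*(1+m['k1']*(u@u))
    return np.array([u[0]*m['fx']+m['cx'],u[1]*m['fy']+m['cy']])
def crop(src,x0,y0,w,h,k,out): cv2.imwrite(out,cv2.resize(cv2.imread(src)[y0:y0+h,x0:x0+w],None,fx=k,fy=k,interpolation=cv2.INTER_CUBIC))
E
python3 -c "
from h import *
crop('pics/top0.png',130,190,240,90,3.333,'pics/c1.png')
crop('pics/top0.png',230,110,180,100,4,'pics/c2.png')"
```

```text
(no output)
```

View pics/c1.png

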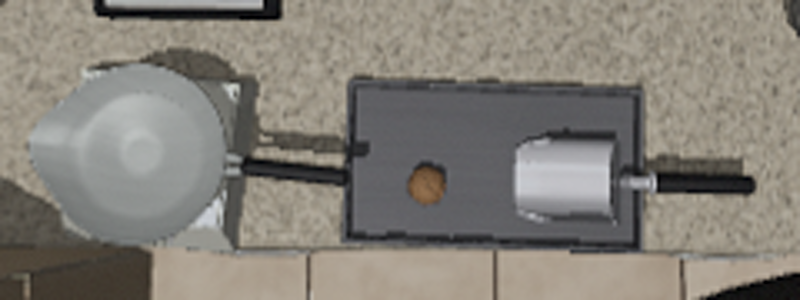

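View pics/c2.png

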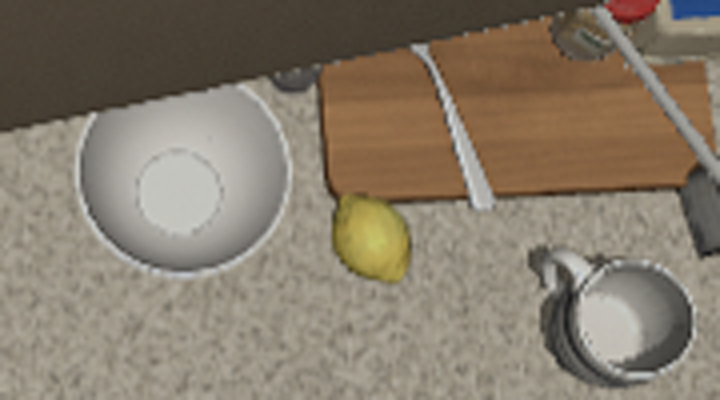

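```bash
python3 - <<'E'
from h import *
c=lambda x,y:(130+x/3.3333,190+y/3.3333)
m=manip.camera_model('top')
for n,p,z in [('walnut',c(427,185),.02),('grip0',c(655,182),.066),('grip1',c(755,184),.066),('lip',c(515,179),.03),('scback',c(613,180),.039),('panfloor',c(140,152),.084),('panrimL',c(65,152),.108),('ph0',c(243,166),.112),('ph1',c(347,176),.112),('panlip',c(30,146),.1),
('tTL',c(350,80),.022),('tTR',c(642,90),.022),('tBL',c(345,240),.022),('tBR',c(638,248),.022),
('bowlfloor',(230+180/4,110+193/4),.005),('bowlrimL',(230+77/4,110+172/4),.07),('bowlrimR',(230+291/4,110+172/4),.07),('bowlfront',(230+185/4,110+273/4),.07)]:
    print(n,at('top',p,z,m))
E
```

```text
walnut [0.412  0.0447 0.02  ]
grip0 [ 0.416 -0.147  0.066]
grip1 [ 0.4153 -0.2312  0.066 ]
lip [ 0.4179 -0.0321  0.03  ]
scback [ 0.4178 -0.1162  0.039 ]
panfloor [0.4361 0.2842 0.084 ]
panrimL [0.4347 0.3392 0.108 ]
ph0 [0.4247 0.1942 0.112 ]
ph1 [0.4175 0.1102 0.112 ]
panlip [0.4396 0.3705 0.1   ]
tTL [0.5041 0.1143 0.022 ]
tTR [ 0.4978 -0.1464  0.022 ]
tBL [0.3638 0.116  0.022 ]
tBR [ 0.3596 -0.1399  0.022 ]
bowlfloor [ 0.6809 -0.0057  0.005 ]
bowlrimL [0.6786 0.0734 0.07  ]
bowlrimR [ 0.6802 -0.083   0.07  ]
bowlfront [ 0.6041 -0.0055  0.07  ]
```

```bash
python3 -m handwheel '[[0,[110,-340,0],0.96],[0,[230,-682,-20],1.9165],[0,[230,-682,-20],1.9165],[0,[230,-682,-20],1.9165],[0,[230,-682,-20],1.9165],[0,[230,-682,-20],1.9165],[0,[230,-682,-20],1.9165],[0,[230,-682,-20],1.9165],[0,[230,-682,-20],1.9165],[0,[230,-682,-20],1.9165],[0,[230,-682,-20],1.9165],[0,[230,-682,-20],1.9165]]'
```

```text
clock: 1.15
ee_pos: [0.3227, 0.1201, 0.2391]
orientation: [[-0.612, -0.791, 0.0], [-0.791, 0.612, 0.0], [-0.0, -0.0, -1.0]]
wrist_force: [1.9, 0.6, -0.1]
finger_gap: 0.0853
```

```bash
python3 -m handwheel '[[0,[15,-35,-5],0.1],[0,[30,-75,-15],0.2],[0,[45,-115,-25],0.3],[0,[60,-155,-35],0.4],[0,[75,-195,-50],0.5],[0,[86,-235,-65],0.6],[0,[93,-270,-75],0.659],[0,[93,-285,-80],0.659],[0,[93,-285,-80],0.659],[0,[93,-285,-80],0.659]]'; python3 - <<'E'
from h import *
m=manip.camera_model('wrist'); im=manip.capture('wrist'); cv2.imwrite('pics/w1.png',im)
import pickle; pickle.dump(m,open('w1.pkl','wb'))
print(manip.state()['ee_pos'],manip.state()['orientation'])
E
```

```text
clock: 1.98
ee_pos: [0.4159, -0.1666, 0.1579]
orientation: [[-0.009, -1.0, -0.001], [-1.0, 0.009, -0.0], [0.0, 0.001, -1.0]]
wrist_force: [-0.4, 0.3, 0.1]
finger_gap: 0.0847
[ 0.41527071 -0.16450093  0.15831617] [[-0.00781729 -0.99996842 -0.00143132]
 [-0.99996878  0.00781563  0.00116133]
 [-0.0011501   0.00144035 -0.9999983 ]]
```

View pics/w1.png

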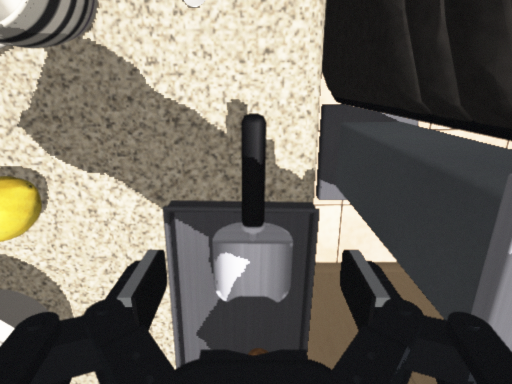

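The picture shows the scoop's black grip from (254,118) to (253,222), the trough between the open fingers; the walnut's edge shows at (257,351).

```bash
python3 - <<'E'
from h import *
import pickle; m=pickle.load(open('w1.pkl','rb'))
for p,z in [((255,120),.066),((253,222),.066),((213,240),.039),((292,238),.039),((217,300),.005),((289,300),.005),((172,205),.022),((313,206),.022)]: print(p,at('wrist',p,z,m))
E
```

```text
(255, 120) [ 0.4148 -0.227   0.066 ]
(253, 222) [ 0.417  -0.1494  0.066 ]
(213, 240) [ 0.4529 -0.1195  0.039 ]
(292, 238) [ 0.3826 -0.1207  0.039 ]
(217, 300) [ 0.4575 -0.0277  0.005 ]
(289, 300) [ 0.3788 -0.0269  0.005 ]
(172, 205) [ 0.4911 -0.1466  0.022 ]
(313, 206) [ 0.362  -0.1443  0.022 ]
```

```bash
python3 -m handwheel '[[0,[1,4,-35],0],[0,[1,4,-70],0],[0,[1,4,-95],0],[0,[1,4,-101],0],[0,[1,4,-101],0],[255,[1,4,-101],0],[255,[1,4,-101],0],[255,[1,4,-101],0],[255,[1,4,-101],0],[255,[1,4,-101],0],[255,[1,4,-101],0],[255,[1,4,-101],0]]'
```

```text
clock: 3.03
ee_pos: [0.4172, -0.1599, 0.0588]
orientation: [[-0.005, -1.0, 0.001], [-1.0, 0.005, -0.001], [0.001, -0.001, -1.0]]
wrist_force: [-0.8, -1.2, 5.3]
finger_gap: 0.0169
```

```bash
python3 -m handwheel '[[255,[0,5,0],0],[255,[0,15,0],0],[255,[0,27,0],0],[255,[0,39,0],0],[255,[0,51,0],0],[255,[0,63,0],0],[255,[0,75,0],0],[255,[0,87,0],0],[255,[0,99,0],0],[255,[0,109,0],0],[255,[0,117,0],0],[255,[0,122,0],0]]'; python3 - <<'E'
from h import *
for n in('top','wrist'): cv2.imwrite(f'pics/{n}2.png',manip.capture(n))
crop('pics/top2.png',130,190,240,90,3.333,'pics/c3.png')
E
```

```text
clock: 4.03
ee_pos: [0.4179, -0.038, 0.059]
orientation: [[-0.004, -1.0, 0.002], [-1.0, 0.004, -0.004], [0.004, -0.002, -1.0]]
wrist_force: [-0.4, -5.1, 6.1]
finger_gap: 0.0171
```

View pics/c3.png

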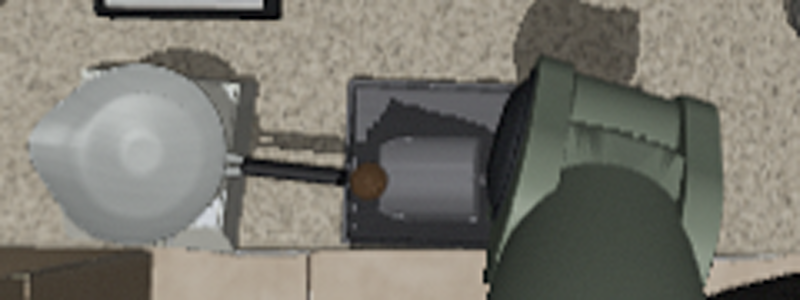

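View pics/wrist2.png

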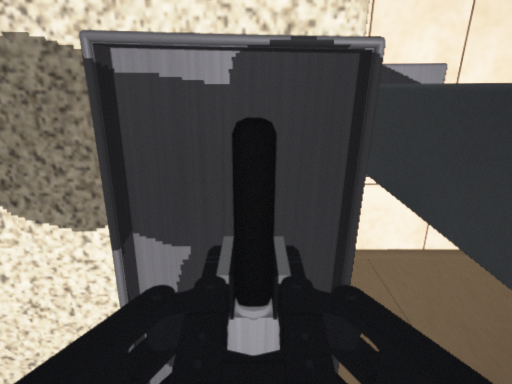

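The walnut at (368,182) sits against the tray's end wall with the scoop's lip (380) touching it. I push on so that the lip goes under.

```bash
python3 -m handwheel '[[255,[0,3,0],0],[255,[0,6,0],0],[255,[0,9,0],0],[255,[0,11,0],0],[255,[0,13,0],0],[255,[0,14,0],0],[255,[0,15,0],0],[255,[0,15,0],0]]'; python3 - <<'E'
from h import *
for n in('top','scene'): cv2.imwrite(f'pics/{n}3.png',manip.capture(n))
crop('pics/top3.png',200,200,120,75,6,'pics/c4.png')
crop('pics/scene3.png',170,150,120,100,6,'pics/c5.png')
E
```

```text
clock: 4.8
ee_pos: [0.418, -0.0237, 0.059]
orientation: [[-0.005, -1.0, 0.002], [-1.0, 0.005, -0.004], [0.004, -0.003, -1.0]]
wrist_force: [1.5, -5.7, 7.3]
finger_gap: 0.017
```

View pics/c4.png

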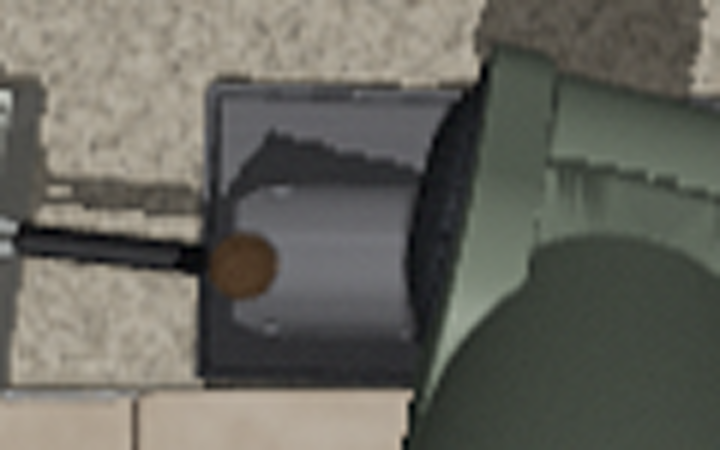

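View pics/c5.png

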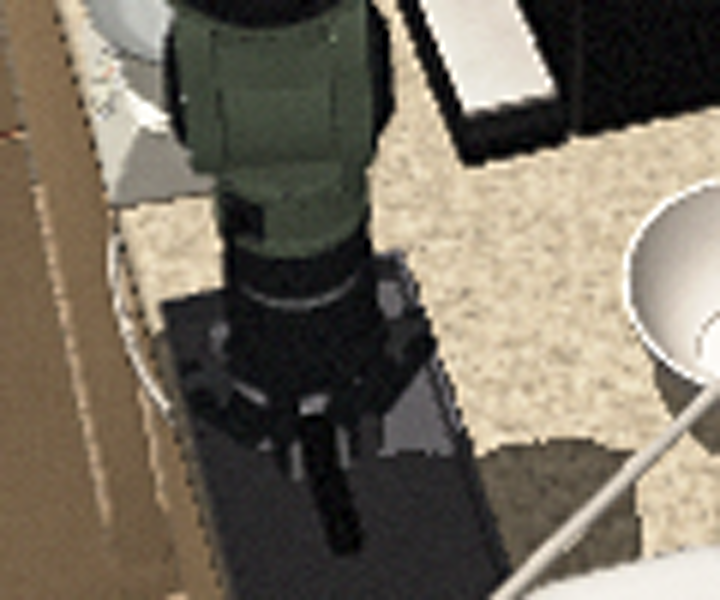

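```bash
python3 - <<'E'
from h import *
print(at('top',(200+243/6,200+265/6),.022),at('top',(200+235/6,200+263/6),.005),at('top',(200+410/6,200+265/6),.039),at('top',(200+215/6,200+265/6),.022))
E
```

```text
[0.4154 0.0965 0.022 ] [0.4166 0.1012 0.005 ] [0.4159 0.0154 0.039 ] [0.4152 0.1102 0.022 ]
```

```bash
python3 -m handwheel '[[255,[0,2,0],0],[255,[0,3,0],0],[255,[0,4,0],0],[255,[0,4,0],0]]';python3 -m handwheel '[[255,[0,1.5,0],0],[255,[0,3,0],0],[255,[0,3,0],0]]'; python3 - <<'E'
from h import *
cv2.imwrite('pics/top4.png',manip.capture('top'))
crop('pics/top4.png',200,200,120,75,6,'pics/c6.png')
E
```

```text
clock: 5.23
ee_pos: [0.418, -0.0197, 0.059]
orientation: [[-0.005, -1.0, 0.002], [-1.0, 0.005, -0.004], [0.004, -0.003, -1.0]]
wrist_force: [0.3, -5.4, 6.6]
finger_gap: 0.0168
clock: 5.48
ee_pos: [0.418, -0.0166, 0.059]
orientation: [[-0.005, -1.0, 0.003], [-1.0, 0.005, -0.004], [0.004, -0.003, -1.0]]
wrist_force: [-0.1, -5.9, 6.7]
finger_gap: 0.0169
```

View pics/c6.png

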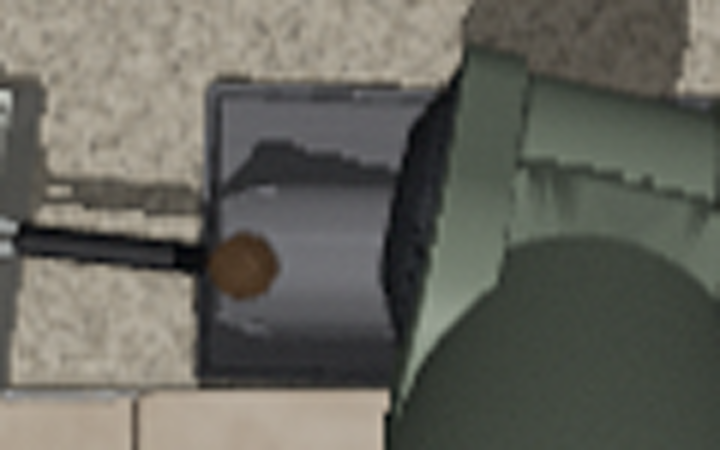

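```bash
python3 -m handwheel '[[255,[0,-1,0],0],[255,[0,-3,0],0],[255,[0,-6,0],0],[255,[0,-10,0],0],[255,[0,-15,0],0],[255,[0,-20,0],0],[255,[0,-25,0],0],[255,[0,-30,0],0],[255,[0,-34,0],0],[255,[0,-37,0],0],[255,[0,-39,0],0],[255,[0,-40,0],0]]'; python3 - <<'E'
from h import *
cv2.imwrite('pics/top5.png',manip.capture('top'))
crop('pics/top5.png',200,200,120,75,6,'pics/c7.png')
E
```

```text
clock: 6.53
ee_pos: [0.4159, -0.0543, 0.058]
orientation: [[-0.004, -1.0, -0.001], [-1.0, 0.004, 0.004], [-0.004, 0.001, -1.0]]
wrist_force: [0.2, 5.1, 6.3]
finger_gap: 0.0167
```

View pics/c7.png

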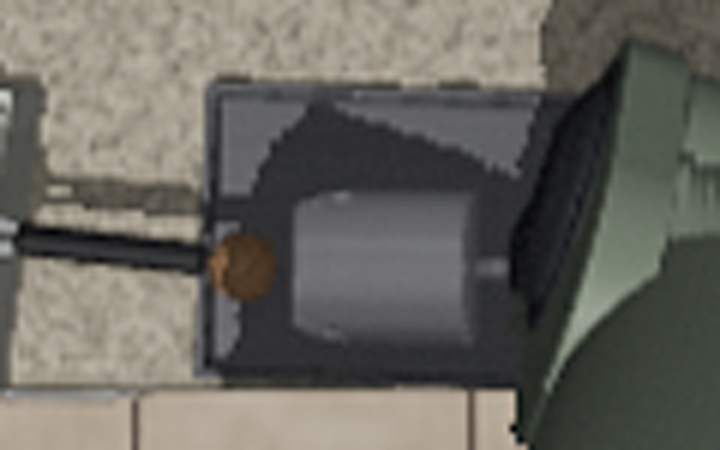

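The walnut stayed at the wall when the scoop withdrew, probably because it was still on the lip's thin bevel. I'll go back under it. Pushing the grip down then tips the scoop nose-up about its back edge, so the walnut rolls in.

```bash
python3 -m handwheel '[[255,[0,4,0],0],[255,[0,10,0],0],[255,[0,16,0],0],[255,[0,22,0],0],[255,[0,27,0],0],[255,[0,31,0],0],[255,[0,34,0],0],[255,[0,37,0],0],[255,[0,39,0],0],[255,[0,40,0],0],[255,[0,41,0],0],[255,[0,41,0],0]]'; python3 -m handwheel '[[255,[0,0,-1],0],[255,[0,0,-2],0],[255,[0,0,-3],0],[255,[0,0,-4],0],[255,[0,0,-5],0],[255,[0,0,-5],0]]';  python3 - <<'E'
from h import *
cv2.imwrite('pics/top6.png',manip.capture('top'))
crop('pics/top6.png',200,200,120,75,6,'pics/c8.png')
E
```

```text
clock: 7.58
ee_pos: [0.418, -0.0172, 0.059]
orientation: [[-0.006, -1.0, 0.002], [-1.0, 0.006, -0.007], [0.007, -0.002, -1.0]]
wrist_force: [-0.5, -7.2, 9.6]
finger_gap: 0.0167
clock: 8.08
ee_pos: [0.4187, -0.0199, 0.0555]
orientation: [[-0.007, -1.0, 0.003], [-1.0, 0.007, -0.014], [0.014, -0.003, -1.0]]
wrist_force: [-4.1, -15.5, 30.0]
finger_gap: 0.0172
```

View pics/c8.png

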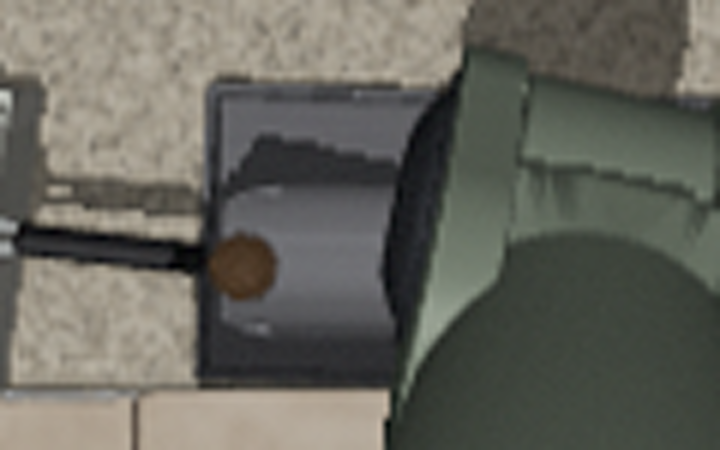

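```bash
python3 -m handwheel '[[255,[0,0,-1],0],[255,[0,0,-2],0],[255,[0,0,-3],0],[255,[0,0,-3],0]]'; python3 -m handwheel '[[255,[0,0,-1],0],[255,[0,0,-2],0],[255,[0,0,-3],0],[255,[0,0,-3],0]]'; python3 - <<'E'
from h import *
cv2.imwrite('pics/top7.png',manip.capture('top'));cv2.imwrite('pics/wrist7.png',manip.capture('wrist'))
crop('pics/top7.png',200,200,120,75,6,'pics/c9.png')
E
```

```text
clock: 8.47
ee_pos: [0.419, -0.0214, 0.0531]
orientation: [[-0.008, -1.0, 0.003], [-1.0, 0.007, -0.018], [0.018, -0.003, -1.0]]
wrist_force: [-7.6, -20.3, 37.6]
finger_gap: 0.0169
clock: 8.8
ee_pos: [0.4198, -0.0224, 0.0504]
orientation: [[-0.008, -1.0, 0.005], [-1.0, 0.008, -0.02], [0.02, -0.005, -1.0]]
wrist_force: [-6.9, -22.7, 36.8]
finger_gap: 0.017
```

View pics/c9.png

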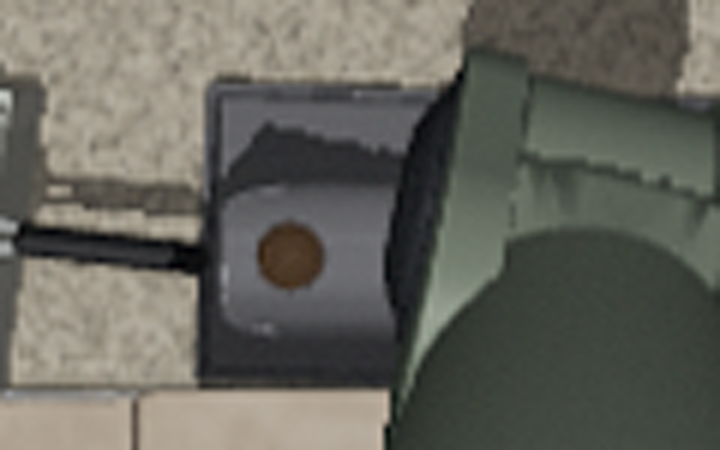

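View pics/wrist7.png

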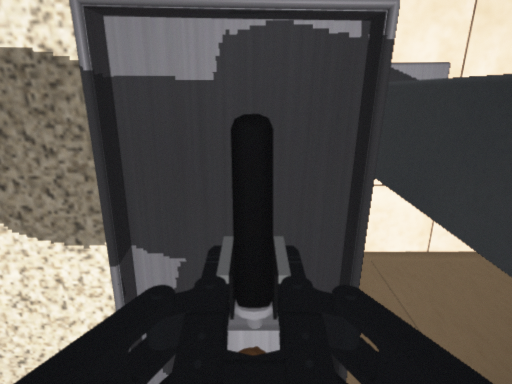

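Pitching worked: the walnut at (290,255) has rolled well inside the scoop. I release so the scoop settles flat, regrip at the proper height and look.

```bash
python3 -m handwheel '[[190,[0,0,0],0],[180,[0,0,0],0],[170,[0,0,1],0],[150,[0,0,2],0],[150,[0,0,4],0],[150,[0,0,6],0],[150,[0,0,8],0],[150,[0,0,8],0]]'; python3 - <<'E'
from h import *
cv2.imwrite('pics/top8.png',manip.capture('top'))
crop('pics/top8.png',200,200,120,75,6,'pics/c10.png')
E
```

```text
clock: 9.57
ee_pos: [0.4168, -0.0143, 0.0554]
orientation: [[-0.004, -1.0, 0.0], [-1.0, 0.004, -0.0], [0.0, -0.0, -1.0]]
wrist_force: [-0.7, -0.7, -0.5]
finger_gap: 0.0352
```

View pics/c10.png

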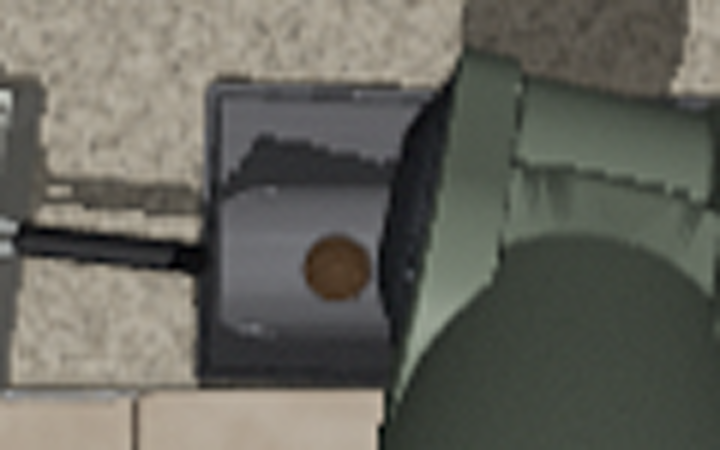

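```bash
python3 -m handwheel '[[150,[0,-3,2],0],[255,[0,-3,2],0],[255,[0,-3,2],0],[255,[0,-3,2],0],[255,[0,-3,2],0],[255,[0,-3,2],0],[255,[0,-3,2],0],[255,[0,-3,3],0],[255,[0,-3,5],0],[255,[0,-3,7],0],[255,[0,-3,9],0],[255,[0,-3,10],0]]'; python3 - <<'E'
from h import *
cv2.imwrite('pics/top9.png',manip.capture('top'));cv2.imwrite('pics/scene9.png',manip.capture('scene'))
crop('pics/top9.png',200,200,120,75,6,'pics/c11.png')
crop('pics/scene9.png',170,150,120,100,6,'pics/c12.png')
E
```

```text
clock: 10.62
ee_pos: [0.4166, -0.0173, 0.0653]
orientation: [[-0.005, -1.0, -0.0], [-1.0, 0.005, 0.0], [-0.0, 0.0, -1.0]]
wrist_force: [0.3, -0.2, -0.4]
finger_gap: 0.017
```

View pics/c11.png

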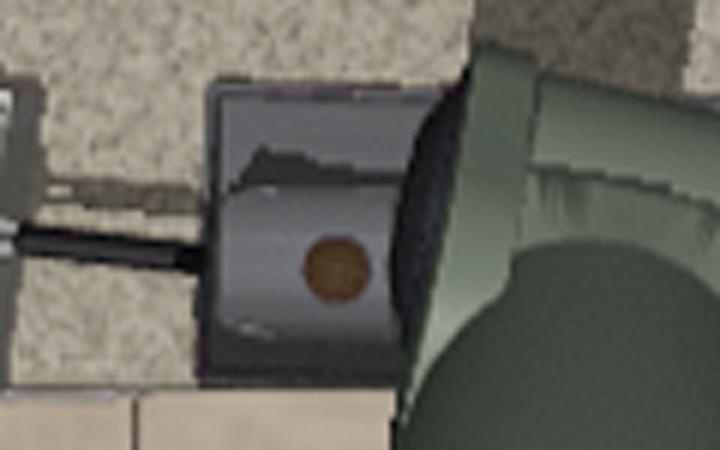

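```bash
python3 -m handwheel '[[255,[0,-1,1],0],[255,[0,-3,3],0],[255,[0,-6,6],0],[255,[0,-10,10],0],[255,[0,-15,15],0],[255,[0,-20,20],0],[255,[0,-26,26],0],[255,[0,-32,32],0],[255,[0,-38,38],0],[255,[0,-43,44],0],[255,[0,-47,49],0],[255,[0,-50,53],0]]'; python3 -m handwheel '[[255,[0,-2,4],0],[255,[0,-3,8],0],[255,[0,-3,13],0],[255,[0,-3,18],0],[255,[0,-3,23],0],[255,[0,-3,29],0],[255,[0,-3,35],0],[255,[0,-3,41],0],[255,[0,-3,47],0],[255,[0,-3,52],0],[255,[0,-3,55],0],[255,[0,-3,56],0]]'; python3 - <<'E'
from h import *
cv2.imwrite('pics/top10.png',manip.capture('top'));cv2.imwrite('pics/scene10.png',manip.capture('scene'))
crop('pics/top10.png',200,190,120,90,6,'pics/c11.png')
crop('pics/scene10.png',170,130,120,100,6,'pics/c12.png')
E
```

```text
clock: 11.72
ee_pos: [0.4169, -0.0681, 0.1189]
orientation: [[-0.005, -1.0, 0.001], [-1.0, 0.005, -0.0], [0.0, -0.001, -1.0]]
wrist_force: [0.1, 0.6, -1.4]
finger_gap: 0.017
clock: 12.72
ee_pos: [0.417, -0.0705, 0.1748]
orientation: [[-0.005, -1.0, 0.001], [-1.0, 0.005, -0.0], [0.0, -0.001, -1.0]]
wrist_force: [0.2, 1.0, -1.6]
finger_gap: 0.0173
```

View pics/c11.png

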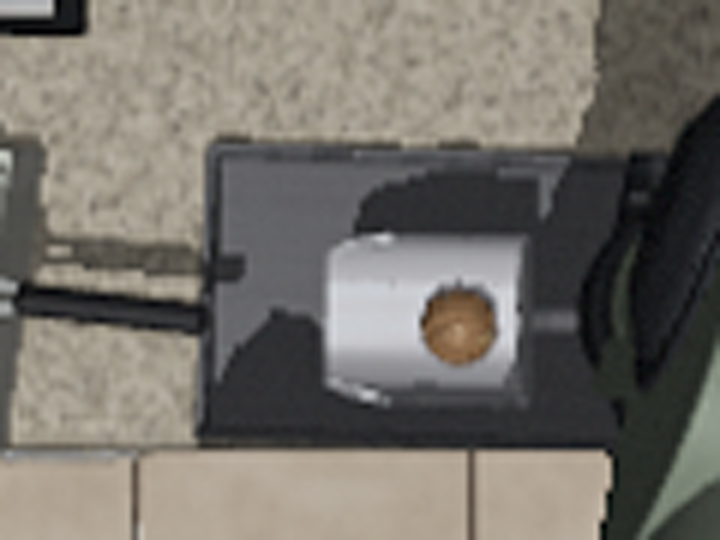

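View pics/c12.png

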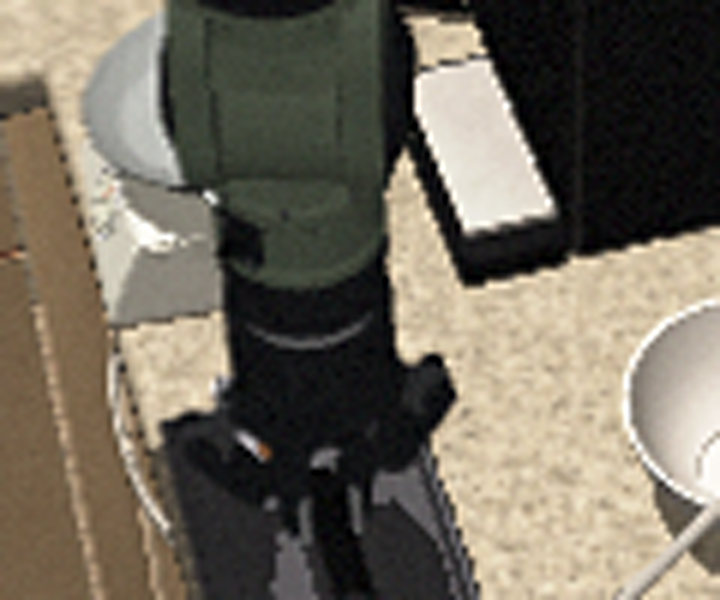

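The walnut sits well back in the scoop, clear of the tray. I carry it gently to the scale side before the throw-off move.

```bash
python3 -m handwheel '[[255,[0,4,1],0],[255,[1,11,2],0],[255,[2,21,3],0],[255,[4,34,4],0],[255,[6,50,4],0],[255,[8,68,4],0],[255,[10,87,4],0],[255,[12,105,4],0],[255,[14,121,4],0],[255,[16,135,4],0],[255,[18,147,4],0],[255,[19,157,4],0]]'; python3 -m handwheel '[[255,[1,8,0],0],[255,[1,14,0],0],[255,[1,17,0],0],[255,[1,18,0],0],[255,[1,18,0],0]]'; python3 - <<'E'
from h import *
cv2.imwrite('pics/top11.png',manip.capture('top'));cv2.imwrite('pics/scene11.png',manip.capture('scene'))
crop('pics/top11.png',140,190,120,90,6,'pics/c13.png')
crop('pics/scene11.png',160,110,120,100,6,'pics/c14.png')
E
```

```text
clock: 13.82
ee_pos: [0.4354, 0.0884, 0.178]
orientation: [[-0.003, -1.0, -0.0], [-1.0, 0.003, 0.0], [-0.0, 0.0, -1.0]]
wrist_force: [-0.3, 0.6, -0.8]
finger_gap: 0.0172
clock: 14.23
ee_pos: [0.4366, 0.1045, 0.1781]
orientation: [[-0.005, -1.0, -0.0], [-1.0, 0.005, -0.0], [0.0, 0.0, -1.0]]
wrist_force: [-0.1, -0.2, -1.3]
finger_gap: 0.0172
```

View pics/c13.png

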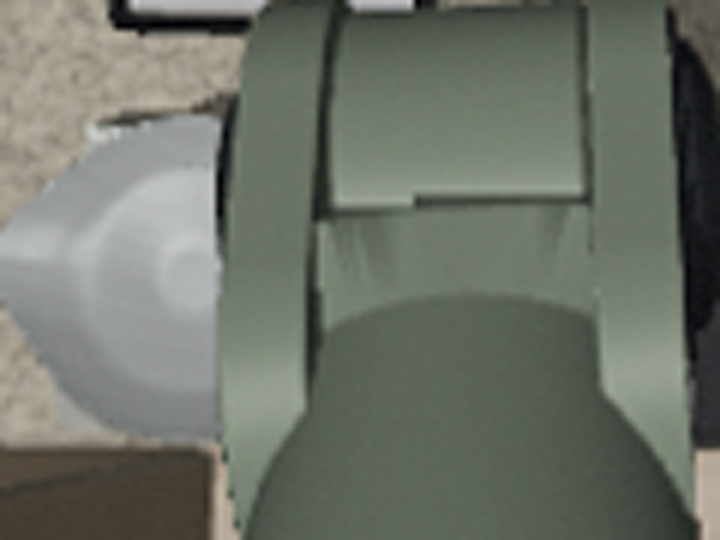

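View pics/c14.png

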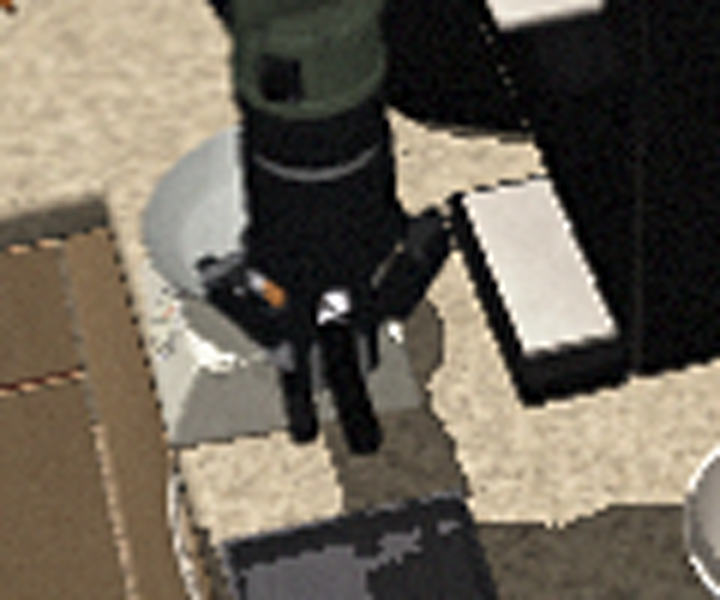

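```bash
python3 -m handwheel '[[255,[0,6,0],0],[255,[0,16,0],0],[255,[0,30,0],0],[255,[0,48,0],0],[255,[0,71,0],0],[255,[0,96,0],0],[255,[0,121,0],0],[255,[0,80,0],0],[255,[0,39,0],0],[255,[0,-2,0],0],[255,[0,-40,0],0],[255,[0,-60,0],0]]'; python3 - <<'E'
from h import *
cv2.imwrite('pics/top12.png',manip.capture('top'));cv2.imwrite('pics/scene12.png',manip.capture('scene'))
crop('pics/top12.png',130,190,240,90,3.33,'pics/c15.png')
crop('pics/scene12.png',160,110,120,100,6,'pics/c16.png')
E
```

```text
clock: 15.33
ee_pos: [0.4366, 0.0425, 0.1783]
orientation: [[-0.006, -1.0, 0.0], [-1.0, 0.006, -0.001], [0.001, -0.0, -1.0]]
wrist_force: [0.5, 0.6, -2.0]
finger_gap: 0.0167
```

View pics/c15.png

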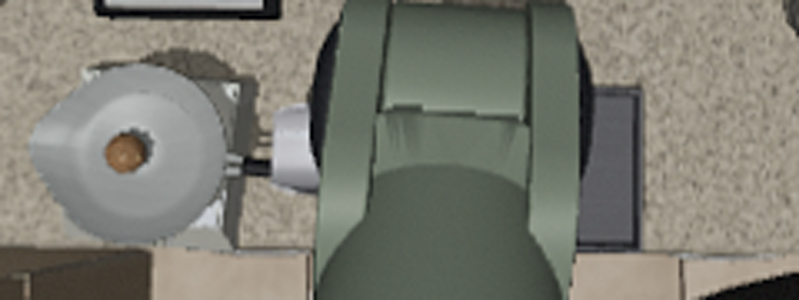

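View pics/c16.png

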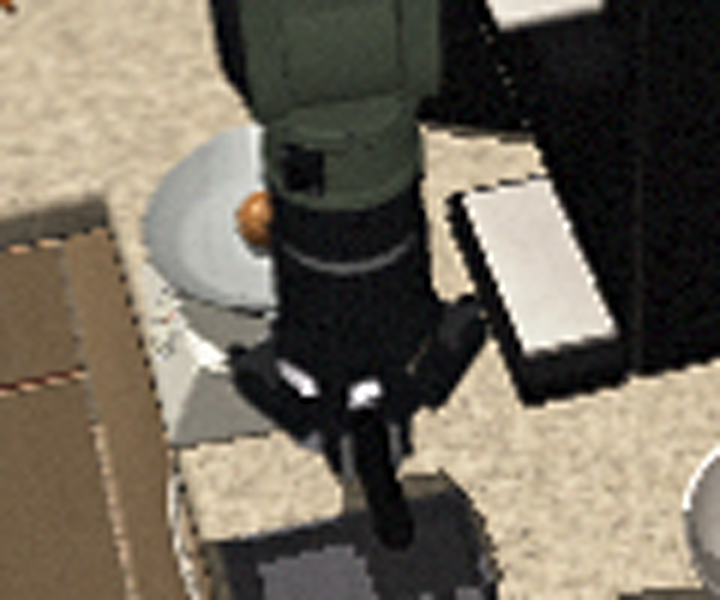

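The walnut lies in the pan near the middle (125,153). Now the scoop goes back into the tray.

```bash
python3 -m handwheel '[[255,[0,-20,0],0],[255,[-1,-55,0],0],[255,[-2,-90,0],0],[255,[-3,-125,0],0],[255,[-3,-155,-10],0],[255,[-3,-180,-30],0],[255,[-3,-195,-55],0],[255,[-3,-200,-80],0],[255,[-3,-200,-100],0],[255,[-3,-200,-112],0],[255,[-3,-200,-117],0],[255,[-3,-200,-119],0]]'; python3 -m handwheel '[[255,[0,0,-1],0],[255,[0,0,-1],0],[190,[0,0,-1],0],[150,[0,0,-1],0],[100,[0,0,-1],0],[0,[0,0,-1],0],[0,[0,0,10],0],[0,[0,0,40],0],[0,[0,0,80],0],[0,[0,10,110],0],[0,[0,30,112],0],[0,[0,60,112],0]]'; python3 - <<'E'
from h import *
cv2.imwrite('pics/top13.png',manip.capture('top'))
m=manip.camera_model('wrist');cv2.imwrite('pics/wrist13.png',manip.capture('wrist'))
crop('pics/top13.png',130,190,240,90,3.33,'pics/c17.png')
E
```

```text
clock: 16.43
ee_pos: [0.4337, -0.1544, 0.0583]
orientation: [[-0.004, -1.0, -0.001], [-1.0, 0.004, 0.001], [-0.001, 0.001, -1.0]]
wrist_force: [0.4, -0.6, -1.4]
finger_gap: 0.017
clock: 17.43
ee_pos: [0.4361, -0.0971, 0.174]
orientation: [[-0.008, -1.0, 0.006], [-1.0, 0.008, -0.003], [0.003, -0.006, -1.0]]
wrist_force: [0.7, 0.2, -0.5]
finger_gap: 0.0856
```

View pics/c17.png

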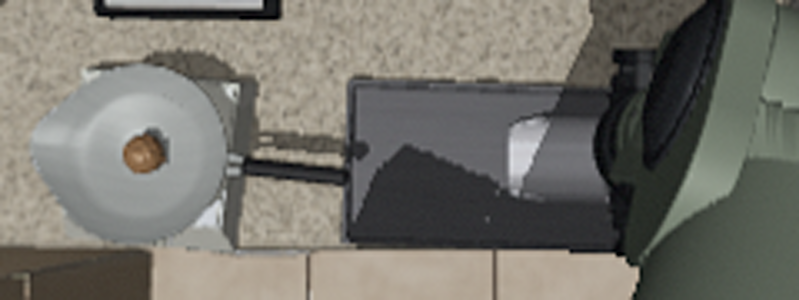

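View pics/wrist13.png

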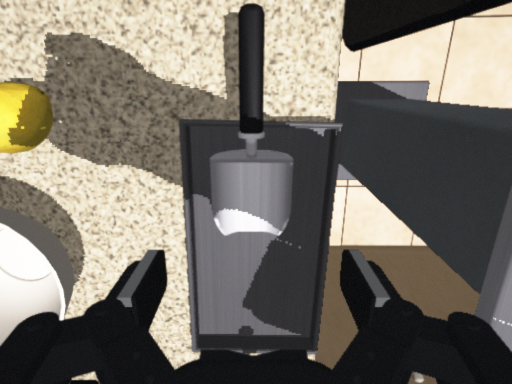

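Scoop lies flat in the tray; the walnut sits at (143,153), near the pan's middle. On to a look above the pan handle.

```bash
python3 -m handwheel '[[0,[0,30,2],0],[0,[-2,70,4],-0.02],[0,[-4,110,5],-0.04],[0,[-7,150,5],-0.06],[0,[-10,190,5],-0.08],[0,[-13,225,5],-0.08],[0,[-13,255,5],-0.08],[0,[-13,270,5],-0.08],[0,[-13,273,5],-0.08],[0,[-13,273,5],-0.08],[0,[-13,273,5],-0.08]]'; python3 - <<'E'
from h import *
import pickle
s=manip.state(); print(s['ee_pos'],s['orientation'][:,1])
m=manip.camera_model('wrist');pickle.dump(m,open('w14.pkl','wb'));cv2.imwrite('pics/wrist14.png',manip.capture('wrist'))
E
```

```text
clock: 18.45
ee_pos: [0.4206, 0.1768, 0.176]
orientation: [[-0.085, -0.996, -0.0], [-0.996, 0.085, -0.001], [0.001, 0.0, -1.0]]
wrist_force: [0.6, -0.2, 1.3]
finger_gap: 0.0859
[0.42063946 0.17675794 0.17596391] [-9.96385058e-01  8.49510311e-02  3.72386545e-04]
```

View pics/wrist14.png

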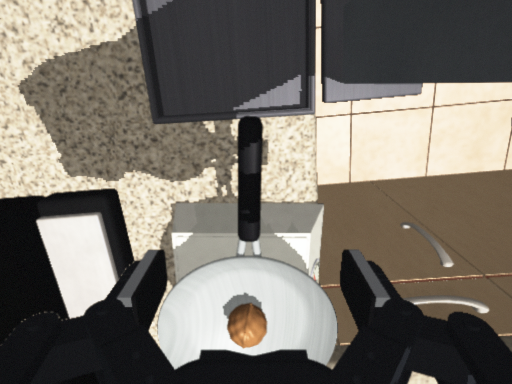

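Handle runs straight from (250,120) to (248,238) in the wrist view; the walnut is in the pan at (247,327).

```bash
python3 - <<'E'
from h import *
import pickle; m=pickle.load(open('w14.pkl','rb'))
for z in (.104,.110):
  for p in [(250,120),(248,238)]: print(p,at('wrist',p,z,m))
E
```

```text
(250, 120) [0.4181 0.1142 0.104 ]
(248, 238) [0.4269 0.1968 0.104 ]
(250, 120) [0.418  0.1135 0.11  ]
(248, 238) [0.4265 0.1936 0.11  ]
```

```bash
python3 -m handwheel '[[0,[4,-1,-25],-0.02],[0,[4,-1,-50],-0.02],[0,[4,-1,-68],-0.02],[0,[4,-1,-74],-0.02],[0,[4,-1,-74],-0.02],[120,[4,-1,-74],-0.02],[255,[4,-1,-74],-0.02],[255,[4,-1,-74],-0.02],[255,[4,-1,-74],-0.02],[255,[4,-1,-74],-0.02],[255,[4,-1,-74],-0.02],[255,[4,-1,-74],-0.02]]'; python3 - <<'E'
from h import *
cv2.imwrite('pics/wrist15.png',manip.capture('wrist'))
cv2.imwrite('pics/top15.png',manip.capture('top'))
crop('pics/top15.png',130,190,120,90,6,'pics/c18.png')
E
```

```text
clock: 19.5
ee_pos: [0.4248, 0.1768, 0.1024]
orientation: [[-0.104, -0.995, 0.0], [-0.995, 0.104, 0.0], [-0.0, -0.0, -1.0]]
wrist_force: [-0.4, 0.8, 0.6]
finger_gap: 0.0151
```

View pics/wrist15.png

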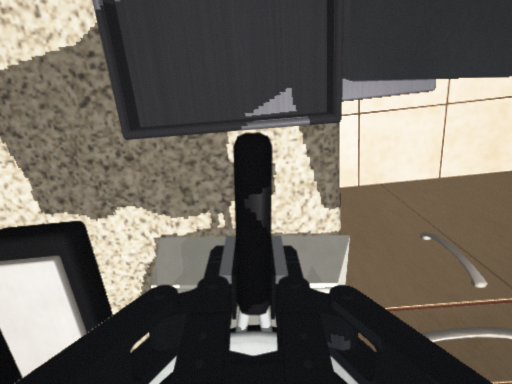

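View pics/c18.png

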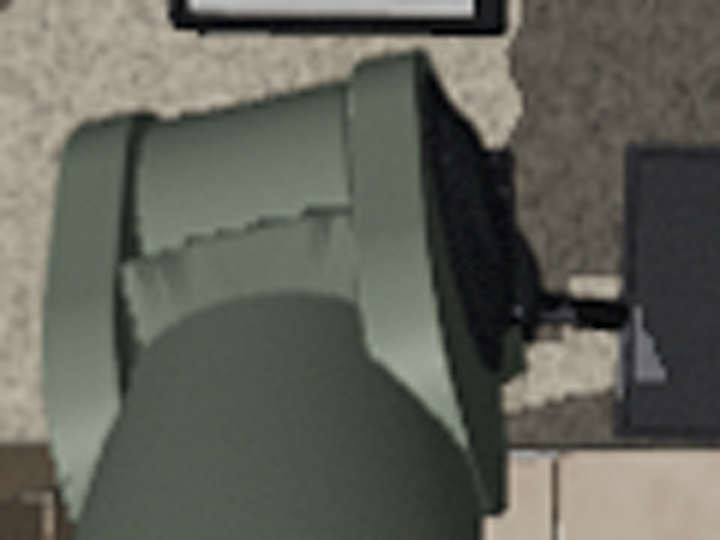

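```bash
python3 -m handwheel '[[255,[0,0,1],0],[255,[0,0,3],0],[255,[0,0,6],0],[255,[0,0,10],0],[255,[0,0,15],0],[255,[0,0,20],0],[255,[0,0,25],0],[255,[0,0,30],0],[255,[0,0,34],0],[255,[0,0,37],0],[255,[0,0,39],0],[255,[0,0,40],0]]'; python3 - <<'E'
from h import *
cv2.imwrite('pics/wrist16.png',manip.capture('wrist'))
cv2.imwrite('pics/scene16.png',manip.capture('scene'))
crop('pics/scene16.png',150,80,120,100,6,'pics/c19.png')
E
```

```text
clock: 20.6
ee_pos: [0.4248, 0.1766, 0.1425]
orientation: [[-0.104, -0.995, 0.0], [-0.995, 0.104, 0.0], [-0.0, -0.0, -1.0]]
wrist_force: [0.3, -0.2, -1.8]
finger_gap: 0.0147
```

View pics/c19.png

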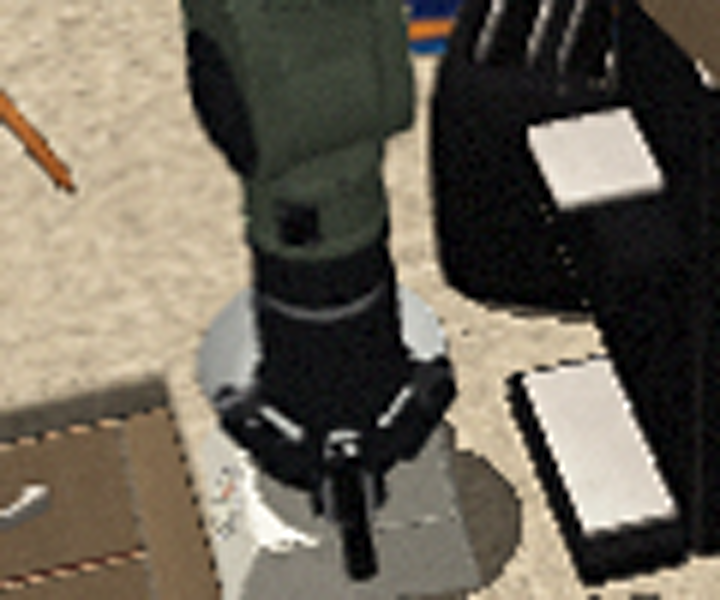

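View pics/wrist16.png

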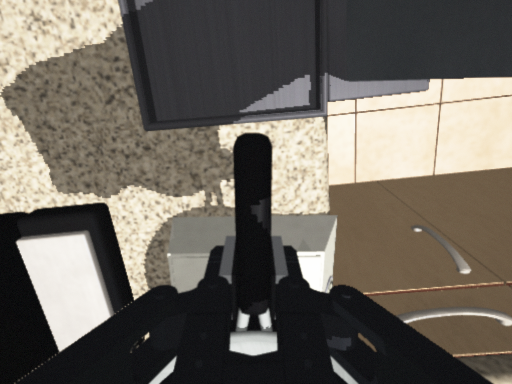

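```bash
python3 - <<'E'
from h import *
def tri(a,b):
    o1,d1=ray('top',a);o2,d2=ray('scene',b)
    A=np.c_[d1,-d2]; s=np.linalg.lstsq(A,o2-o1,rcond=None)[0]
    p,q=o1+d1*s[0],o2+d2*s[1]; print((p+q)/2,np.linalg.norm(p-q))
tri((210,192),(150+590/6,80+535/6)); tri((163,192),(150+525/6,80+375/6)); tri((210,174),(150+675/6,80+515/6))
crop('pics/top13.png',120,120,130,100,6,'pics/c20.png')
E
```

```text
[0.56910529 0.18825909 0.03995874] 0.004554140917293718
[0.56788405 0.32602813 0.04369655] 0.006148817553653341
[0.62355513 0.19029526 0.03772479] 0.0036443566073552183
```

View pics/c20.png

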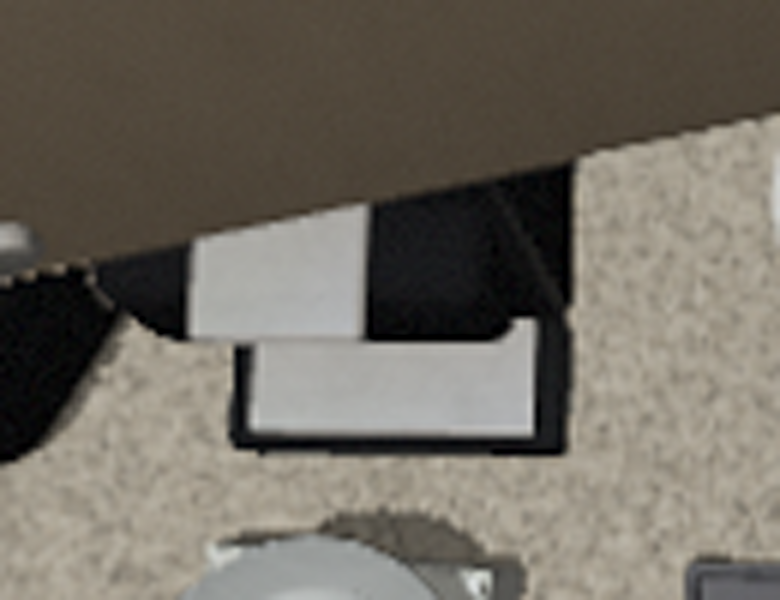

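A coffee machine stands behind the scale from about x = 0.56 m. So I shift towards −y first, then turn over the tray.

```bash
python3 -m handwheel '[[255,[0,-2,2],0],[255,[0,-6,6],0],[255,[0,-12,11],0],[255,[0,-21,17],0],[255,[0,-33,23],0],[255,[0,-47,29],0],[255,[0,-62,35],0],[255,[0,-77,40],0],[255,[0,-92,44],0],[255,[0,-107,47],0],[255,[0,-121,49],0],[255,[0,-133,50],0]]'; python3 -m handwheel '[[255,[0,-10,0],-0.02],[255,[0,-18,0],-0.05],[255,[0,-23,0],-0.09],[255,[0,-26,0],-0.14],[255,[0,-28,0],-0.2],[255,[0,-28,0],-0.26],[255,[0,-28,0],-0.33],[255,[0,-28,0],-0.4],[255,[0,-28,0],-0.46],[255,[0,-28,0],-0.52],[255,[0,-28,0],-0.57],[255,[0,-28,0],-0.61]]'; python3 - <<'E'
from h import *
cv2.imwrite('pics/top17.png',manip.capture('top'))
cv2.imwrite('pics/scene17.png',manip.capture('scene'))
crop('pics/scene17.png',150,80,180,150,4,'pics/c21.png')
E
```

```text
clock: 21.7
ee_pos: [0.4248, 0.0419, 0.1931]
orientation: [[-0.106, -0.994, 0.001], [-0.994, 0.106, -0.001], [0.0, -0.001, -1.0]]
wrist_force: [-0.3, 0.8, -2.6]
finger_gap: 0.0152
clock: 22.7
ee_pos: [0.4245, 0.0154, 0.1922]
orientation: [[-0.658, -0.753, -0.0], [-0.753, 0.658, 0.0], [0.0, 0.0, -1.0]]
wrist_force: [-0.4, 0.9, -3.5]
finger_gap: 0.0148
```

View pics/top17.png

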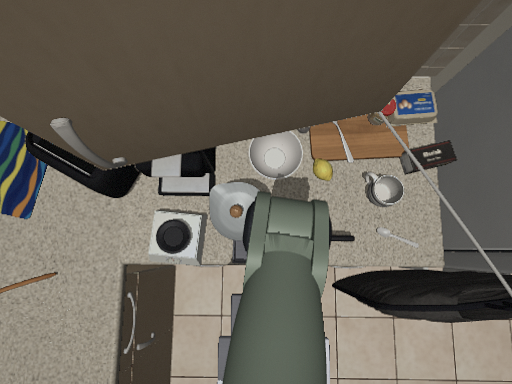

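View pics/c21.png

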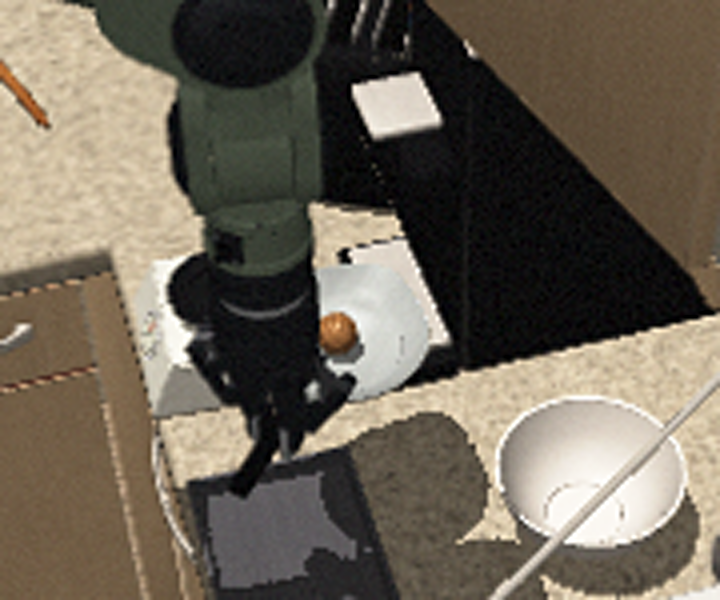

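The walnut lies in the middle of the pan at (236,211) in the top view, with no obstacle near. I finish the turn.

```bash
python3 -m handwheel '[[255,[0,0,0],-0.04],[255,[0,0,0],-0.09],[255,[0,0,0],-0.15],[255,[0,0,0],-0.21],[255,[0,0,0],-0.28],[255,[1,0,0],-0.35],[255,[3,0,0],-0.42],[255,[6,0,0],-0.49],[255,[10,0,0],-0.56],[255,[14,0,0],-0.63],[255,[18,0,0],-0.7],[255,[22,0,0],-0.76]]'; python3 -m handwheel '[[255,[4,0,0],-0.06],[255,[8,0,0],-0.11],[255,[12,0,0],-0.15],[255,[15,0,0],-0.18],[255,[18,0,0],-0.196],[255,[20,0,0],-0.196],[255,[21,0,0],-0.196],[255,[21,0,0],-0.196],[255,[21,0,0],-0.196],[255,[21,0,0],-0.196],[255,[21,0,0],-0.196],[255,[21,0,0],-0.196]]'; python3 - <<'E'
from h import *
cv2.imwrite('pics/top18.png',manip.capture('top'))
cv2.imwrite('pics/scene18.png',manip.capture('scene'))
cv2.imwrite('pics/wrist18.png',manip.capture('wrist'))
crop('pics/scene18.png',150,120,180,150,4,'pics/c22.png')
crop('pics/top18.png',200,110,160,160,3.7,'pics/c23.png')
E
```

```text
clock: 23.8
ee_pos: [0.4466, 0.0156, 0.1921]
orientation: [[-0.996, -0.093, -0.001], [-0.093, 0.996, 0.001], [0.0, 0.001, -1.0]]
wrist_force: [0.3, -0.3, -2.5]
finger_gap: 0.0146
clock: 24.8
ee_pos: [0.4676, 0.0156, 0.1922]
orientation: [[-0.995, 0.099, -0.0], [0.099, 0.995, 0.0], [0.0, 0.0, -1.0]]
wrist_force: [-0.8, -0.3, -2.1]
finger_gap: 0.0147
```

View pics/c23.png

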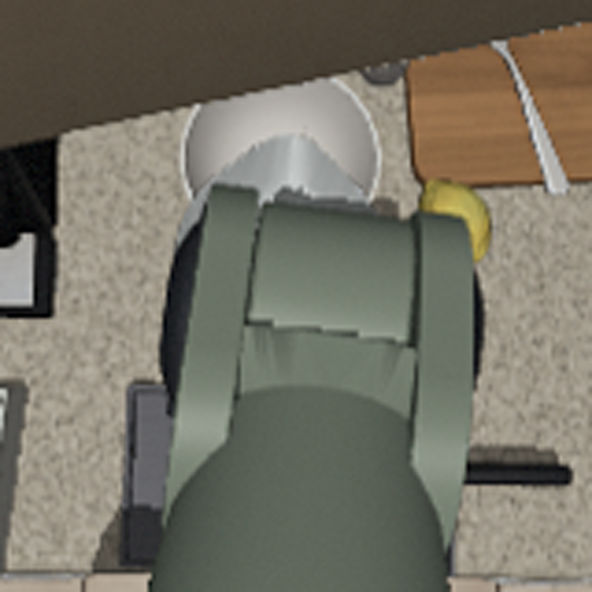

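View pics/c22.png

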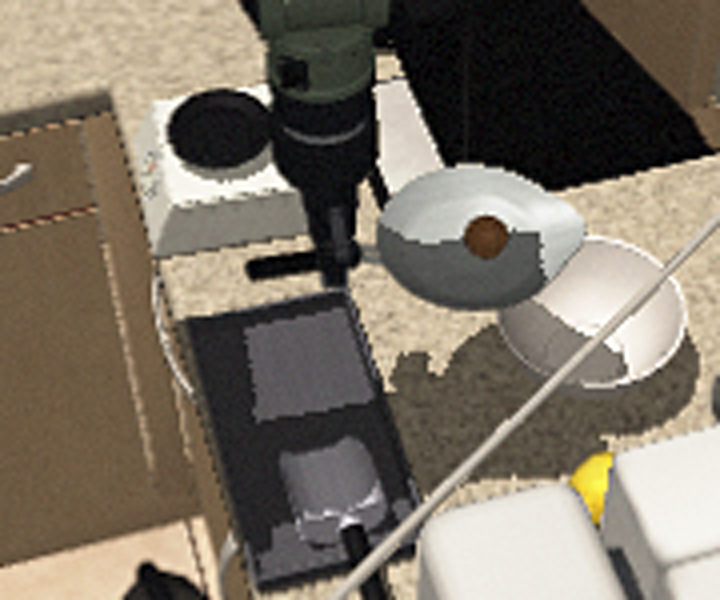

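View pics/wrist18.png

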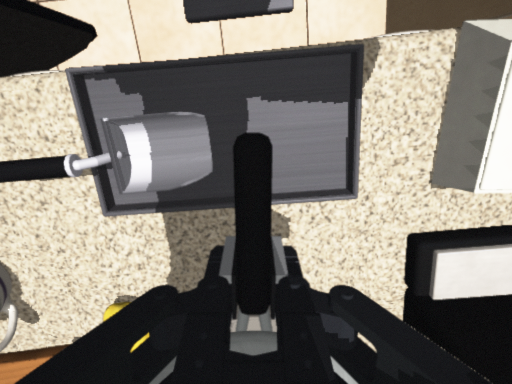

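```bash
python3 - <<'E'
from h import *
for z in(.183,.19,.196): print(at('scene',(150+487/4,120+238/4),z))
# predicted pan centre / lip projections
u=np.array([.995,-.1,0]);T=np.array([.4676,.0156,0])
for d,z in((.108,.19),(.196,.19),(.108-.072,.197)): print(T+u*d, (proj('scene',T+u*d+[0,0,z])-[150,120])*4,(proj('top',T+u*d+[0,0,z])-[200,110])*3.7)
E
```

```text
[0.5909 0.0031 0.183 ]
[ 0.5887 -0.0025  0.19  ]
[ 0.5868 -0.0073  0.196 ]
[0.57506 0.0048  0.     ] [466.9685459  235.10171699] [278.02493509 258.47504676]
[ 0.66262 -0.004    0.     ] [578.36067196 217.71150125] [290.74094034 135.15211938]
[0.50342 0.012   0.     ] [374.1467454 243.612619 ] [267.8653321 361.0888729]
```

```bash
python3 -c "
from h import *
crop('pics/scene18.png',235,150,75,55,10,'pics/c24.png')"
```

```text
(no output)
```

View pics/c24.png

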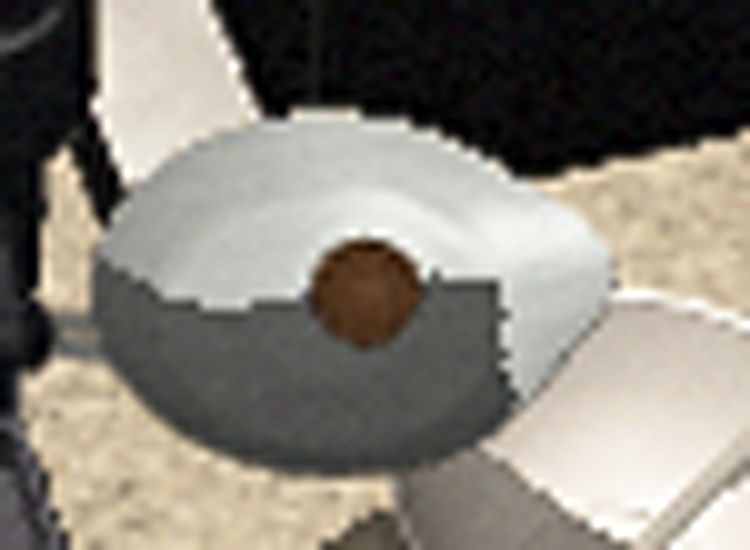

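The walnut lies about 13 mm from the pan's centre towards the lip, inside the flat 18 mm. The lip tip is over the bowl. I hold for half a second, check that it is still, then hand in.

```bash
python3 -m handwheel '[[255,[0,0,0],0],[255,[0,0,0],0],[255,[0,0,0],0],[255,[0,0,0],0],[255,[0,0,0],0],[255,[0,0,0],0]]'; python3 - <<'E'
from h import *
a=cv2.imread('pics/scene18.png');b=manip.capture('scene');cv2.imwrite('pics/scene19.png',b)
print(cv2.absdiff(a,b)[150:205,235:310].max())
c=cv2.imread('pics/top0.png');d=manip.capture('top');print('bowl/lemon/mug diff',cv2.absdiff(c,d)[125:145,240:310].max(),cv2.absdiff(c,d)[160:205,345:405].max())
manip.close_job()
E
```

```text
clock: 25.45
ee_pos: [0.4677, 0.0156, 0.1921]
orientation: [[-0.995, 0.1, 0.0], [0.1, 0.995, 0.0], [-0.0, 0.0, -1.0]]
wrist_force: [-0.4, -0.9, -3.1]
finger_gap: 0.015
98
bowl/lemon/mug diff 8 7
the job is handed in; nothing more can be done
```

```bash
python3 -c "
from h import *
crop('pics/scene19.png',235,150,75,55,10,'pics/c25.png')"
```

```text
(no output)
```

View pics/c25.png

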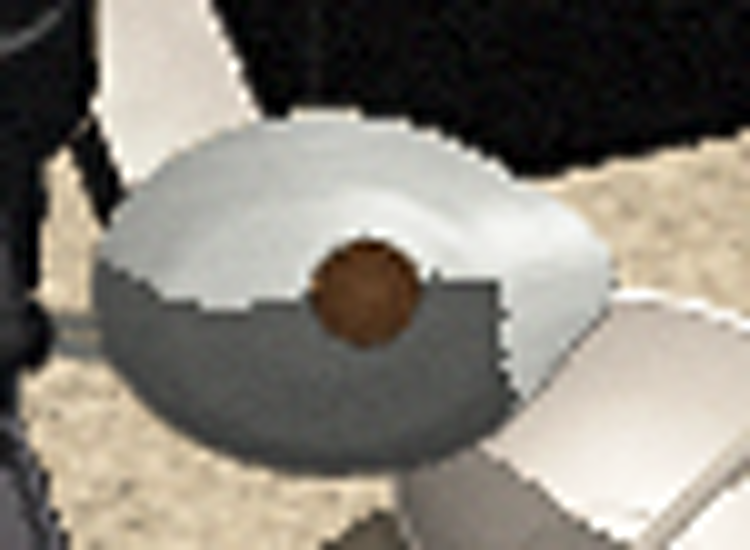

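I scooped up the walnut and rolled it into the pan. The scoop is back flat in the tray. I then lifted the pan by its handle, turned it a quarter turn clockwise and held it over the bowl. The job was handed in at about 25 s of the 61 s allowed, and no verdict was reported.

**Walnut:** in my last measurement it lay about 13 mm from the pan's centre towards the lip, so not exactly central. The limit is 27 mm.

**Pan:** by the arm's pose, the lip is about 20 mm short of the bowl's centre. The pan's underside is about 0.16 m up and shows no visible tilt. I estimated these and didn't measure them separately.

**Stillness:** two scene pictures half a second apart differed by up to 98 counts in the pan area, so that check disagreed. I handed in within the same script, so I only saw this afterwards. Looking at the second picture, pan and walnut are in the same place. The difference is probably at edges and shadow borders.

**Other objects:** the bowl and mug areas in the top picture were unchanged (differences up to 8 counts). The lemon fell outside the areas I compared, though it showed no visible disturbance in the pictures.

**First scoop attempt:** this left the walnut at the tray's wall. I went back under it and tipped the scoop nose-up by pushing the grip down, so the walnut rolled in. This reached about 38 N at the wrist.

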